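# Refit the return spring on a wash-station lift rod

## Robot

A 6-joint arm with a two-finger parallel gripper is mounted at the origin on the work surface. World frame = base frame: x ahead of the robot, y to its left, z up, the work surface at z = 0. Lengths are in m, angles in rad, forces in N, time in s.
With the tool pointing down it reaches from about 0.35 to 0.775 m from the base axis. Payload 7.3 kg.
Tool frame: the origin (TCP) lies between the finger pads; the fingertips stand 25 mm ahead of it and the grasp point (between the pads) lies 6 mm ahead of it; y points along the fingers, z is the direction in which the jaws open and shut, and the axes are right-handed (so a half turn about y gives the same grasp; the last joint's range is limited). The gripper opens to 92 mm and grips with 3 to 60 N. Pads are 19 mm wide; open, the fingers measure 130 mm over their backs; the gripper's body (75 mm by 190 mm) begins 47 mm behind the grasp point.
Start: joints at [-1.254, 0.342, 1.524, -0, 1.275, -0.146], TCP at [0.234, -0.47, 0.252] pointing down, gripper open.
Joint ranges: [-2.53, 2.53], [-0.77, 2.02], [0.04, 2.7], [-1, 4.14], [0.28, 2.66], [-3.11, 3.11]. Speed limits (rad/s): [2.57, 2.57, 3.14, 3.14, 3.14, 3.14].

## Interface

Orientations are given as [roll, pitch, yaw] about the fixed x, y, z axes, in that order (R = Rz(yaw) Ry(pitch) Rx(roll)).
In Python, from cell import sensors, read_camera, hand_in gives the robot as it stands. The module is installed in compiled form; this text tells all that it offers.
- The arm moves only by the tool send_rows, never from a script. Its argument "motion" is a list that holds one entry, the list of rows, each a list of 4 numbers: the shift along the tool's x, y, z in m, then the turn about the tool's y in degrees. In form: [[[tx, ty, tz, twist], ...]]. A call has 1 to 8 rows; each row is the pose to reach, as a shift and turn from the pose measured when the call began, along the tool's axes at that moment; what a row does not reach only later rows make up. A row lasts 1/10 s, in which the tool goes at most 50 mm and 8.59 degrees, less where a joint would pass 70% of its speed; a pose out of reach is approached as far as the arm can. A call with a gripper value outside its range is refused whole. "gripper" is the opening, from 0 (shut) to 1 (fully open), set as the call begins (left out, the last holds). The fingers move at their own pace and stop on an object; "grip_force" is the grip in N (left out, the last holds). Time passes only in rows, so rows that repeat a pose let the fingers close. It gives the time, the measured TCP pose, the force and the opening at its end, in the units of the state.
- sensors.observe(): the state, without advancing time (a new reading comes with each control period).
- read_camera(name): name is "scene" or "top"; returns a dict with "frame" (480x640x3 uint8, red, green, blue), "fx", "fy", "cx", "cy" (pixels), "extrinsics" (4x4, takes a point from world to camera coordinates). Camera axes: x right, y up, looking along -z (the intrinsics and any distortion apply to the point x, -y, -z); pixel columns grow to the right and rows downward; lengths in m; the calibration is good to about 2 mm. A picture is of the moment at which its call begins. There is no depth.
- hand_in(): hands the job in, once; it reports no verdict.
The state is a dict: "time": time; "qpos": joint angles; "qvel": joint speeds; "joint_efforts": joint torques, N m; "tool_pos": TCP position; "tool_rot": TCP orientation; "contact_force": force on the tool from outside, world axes, zero at the start; "torque": the same for the moment, N m; "opening": finger opening in m.
Only numpy, scipy, OpenCV 4.12 (cv2) and the standard library are available. Lean on these libraries where they do the work, as an engineer would, in place of code of your own. Each camera call takes 0.05 s, during which the arm holds its last target.

## Task

Take the coil spring from the white parts tray and thread it, tang end down, over the bare rod of the analyser's lift unit, twisting it gently to let its inward tang through the slot in the rod's head. Slide it down the rod and turn it until the tang drops into the notch of the spring seat, so that it sits fully home like the finished rod beside it, then let go. Never force the spring, and leave the driver, the tube rack and the loose lift arm where they lie.

Things in the scene. Friction and masses are not known exactly. Their poses are not given: they have to be found in the camera images.
- spring: steel compression spring standing in the tray: 57 mm long, 33 mm outside, about 26 mm inside diameter, 3 mm wire, 8 turns, flat closed ends, about 50 g. Origin: centre of its lower end face; z runs up its axis, x towards its tang. Soft: the lower turns compress by about 1 mm per 0.9 N, up to 13 mm, then bind solid at about 12 N. Pressing it on the unit with over 20 N spoils it
- tang (a point): middle of the inward tang: at the spring's lower end the wire's end is bent straight inward along the spring's +x axis, level with the lowest turn (and straight below the cut wire end at the top), reaching in to 5.2 mm from the spring's axis. This point is 9 mm from the axis, 1.5 mm above the lower end face, and turns with the spring
- spring_grip (a point): point on the spring's axis, 45 mm above its lower end: the middle of the upper turns (the top 30 mm), by which the spring is gripped from above, at any yaw, 33 mm across; these turns do not compress. The rod passes up inside the spring between the fingers
- seat (a point): point on the bare rod's axis in the top face of the flat aluminium flange (58 mm above the bench) on which the spring's lower end must rest; z up, x and y as the unit's. A boss 23 mm across and 7 mm high stands on the flange round the rod; the spring goes round the boss
- notch (a point): where the middle of the tang must lie when home: in the one radial notch of the boss, 9 mm from the rod's axis, 1.5 mm above the flange. The notch is 6 mm wide, as deep as the boss and open to the outside; it points along the unit's -x, and a dark index line on the flange beyond it shows its direction
- rod_end (a point): point on the bare rod's axis in the top face of its head, 63 mm above the seat; x and y as the unit's. The rod is 8 mm thick; the head is a 23 mm disc, 8 mm high (55 to 63 mm above the seat). One radial slot, 5 mm wide, runs through the head's full height; only there can the tang pass
- rod_nose (a point): top of the rod's 8 mm rounded pilot nose, 8 mm above the head. The rod turns stiffly in its gland, so the direction of the head's slot differs each time and is not measured: seen from above it lies 0.5 to 2.9 rad anticlockwise of the notch's direction. The rod does not turn when the spring is twisted on it
- unit: lift unit, fixed to the bench: white housing 100 x 190 mm, 54 mm high, on a grey plate 130 x 215 mm; origin under its middle, z up. The bare rod stands 50 mm along its +y; 55 mm along its -y is the finished rod with its spring and white lift arm (to 136 mm above the bench, arm pointing to -y)
- tray: fixed white open parts tray, 150 x 150 mm, walls 16 mm high and 3 mm thick, floor 3 mm; origin under its middle
- lift_arm: loose white lift arm lying on the bench, 105 x 35 x 25 mm, not to be disturbed; origin under its round clamp, arm along its +x
- tube_rack: blue rack 45 x 140 mm with capped tubes, 85 mm high, not to be disturbed; origin under its middle
- driver: screwdriver lying on the bench, not to be disturbed; handle to its -x

How it is judged:
On the way:
1. the spring is on the rod with its tang below the head (z of tang in the frame of seat between 0 and 0.0525 m and horizontal distance between spring and seat below 0.006 m and angle between spring's own z axis and vertical below 0.3 rad), for 0.05 s.
At the end, for the whole second after the job is handed in: the spring stands upright (within 0.08 rad) round the bare rod with its lower end resting on the seat flange (within 2 mm) and the middle of its tang within 4 mm of its place in the notch, at rest (distance between tang and notch below 0.004 m and z of spring in the frame of seat below 0.002 m and angle between spring's own z axis and vertical below 0.08 rad and linear speed of spring below 0.01 m/s); the robot touches nothing.
It fails at once if the spring is forced: it presses on the lift unit with more than 20 N (contact force between spring and unit above 20 N).
It fails at once if the driver, tube rack or loose lift arm is moved more than 20 mm (distance of any of lift_arm, tube_rack, driver from where it was at the start of the episode above 0.02 m).
It also fails if it takes over 72 s, if anything falls off the work surface, if the arm or the gripper's body presses on something with over 40 N, if the wrist force passes 120 N, or if a joint passes its speed limit or range.

## Working session

There is one attempt and no reset: what is moved stays moved. The work goes in short steps, Python scripts to look and compute and a tool call to move; the robot and the scene stay as the last step left them, time stands still between calls to the robot, and variables do not carry over. Pictures are saved under pics/ and viewed, and the job is handed in when it is done.

Besides the shell and the picture viewer there is one more tool, called as name(argument=value, ...) on one line, values as JSON. send_rows: Moves the arm, as the interface text tells. Its arguments: {"type":"object","properties":{"motion":{"type":"array"},"gripper":{"type":"number"},"grip_force":{"type":"number"}},"required":["motion"]}

```bash
mkdir -p pics; python3 - <<'E'
from cell import sensors, read_camera
import cv2,pickle
print(sensors.observe())
for n in("scene","top"):
    c=read_camera(n); cv2.imwrite(f"pics/{n}0.png",c["frame"][:,:,::-1]); pickle.dump(c,open(n+"0.pkl","wb"))
    print(n,{k:v for k,v in c.items() if k!="frame"})
E
```

```text
{'time': 0.0, 'qpos': array([-1.25400444e+00,  3.42704402e-01,  1.52498407e+00, -2.82599214e-05,
        1.27541852e+00, -1.45974347e-01]), 'qvel': array([ 1.00594975e-04, -1.36340285e-03, -1.85119027e-04, -5.03011736e-04,
       -2.03080134e-04,  9.47785439e-05]), 'joint_efforts': array([ 1.97278525e-03, -4.31242919e+01, -2.44212663e+01,  7.19079142e-02,
        5.60267537e-02, -1.26455443e-04]), 'tool_pos': array([ 0.23428395, -0.46942084,  0.25106595]), 'tool_rot': array([-1.57229849e+00,  1.93534769e-04, -2.67881832e+00]), 'contact_force': array([ 1.45329572,  0.28014219, -1.25929847]), 'torque': array([-0.01189601, -0.00429382, -0.00338387]), 'opening': 0.09156538657011987}
scene {'fx': 488.42707184058884, 'fy': 488.42707184058884, 'cx': 329.49958197856495, 'cy': 242.10955403508882, 'extrinsics': array([[ 0.79685542,  0.60416462,  0.00256034, -0.47943565],
       [-0.48548116,  0.63778536,  0.59794472,  0.23142371],
       [ 0.3596241 , -0.47771848,  0.80153325, -1.49107182],
       [ 0.        ,  0.        ,  0.        ,  1.        ]])}
top {'fx': 460.4912064673296, 'fy': 460.4912064673296, 'cx': 316.877454779817, 'cy': 236.11361873454078, 'extrinsics': array([[ 0.00312708, -0.99999147, -0.00269757,  0.00770414],
       [ 0.99539146,  0.00285413,  0.09585249, -0.62934246],
       [-0.09584397, -0.00298488,  0.99539189, -1.15490009],
       [ 0.        ,  0.        ,  0.        ,  1.        ]])}
```

View pics/scene0.png

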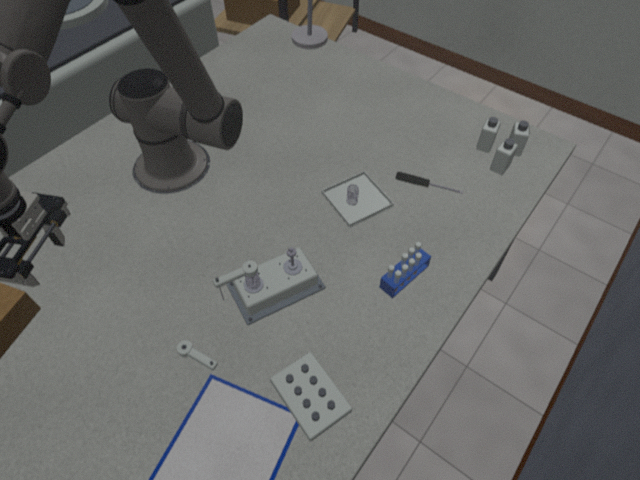

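View pics/top0.png

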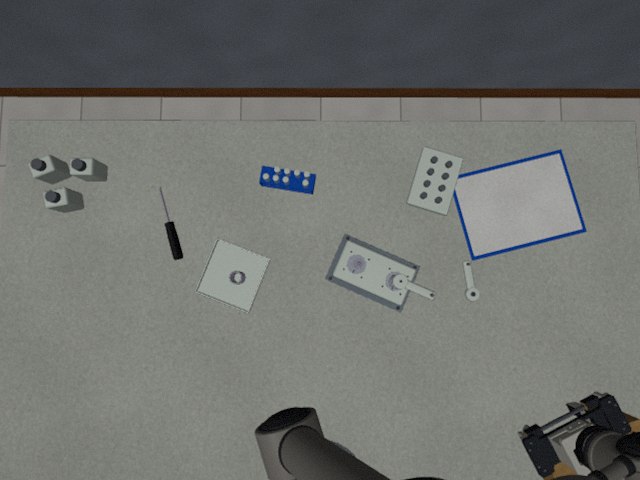

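```bash
cat > h.py <<'E'
import numpy as np,cv2,pickle
def ray(c,u,v):
    E=c["extrinsics"];R=E[:3,:3];t=E[:3,3]
    d=np.array([(u-c["cx"])/c["fx"],-(v-c["cy"])/c["fy"],-1.])
    return -R.T@t, R.T@d
def atz(c,u,v,z):
    o,d=ray(c,u,v); return o+d*(z-o[2])/d[2]
def proj(c,P):
    E=c["extrinsics"];p=E[:3,:3]@np.asarray(P,float)+E[:3,3]
    return np.array([c["cx"]+c["fx"]*p[0]/-p[2], c["cy"]+c["fy"]*(-p[1])/-p[2]])
def crop(c,u0,v0,u1,v1,s,name):
    im=c["frame"][v0:v1,u0:u1,::-1]
    cv2.imwrite(name,cv2.resize(im,None,fx=s,fy=s,interpolation=cv2.INTER_CUBIC))
def tri(c1,p1,c2,p2):
    o1,d1=ray(c1,*p1);o2,d2=ray(c2,*p2)
    A=np.stack([d1,-d2],1);x=np.linalg.lstsq(A,o2-o1,rcond=None)[0]
    a=o1+x[0]*d1;b=o2+x[1]*d2
    return (a+b)/2,np.linalg.norm(a-b)
E
python3 - <<'E'
from h import *
t=pickle.load(open("top0.pkl","rb"));s=pickle.load(open("scene0.pkl","rb"))
crop(t,320,225,440,315,6,"pics/t_unit.png")
crop(t,190,230,280,320,6,"pics/t_tray.png")
crop(s,210,235,330,325,6,"pics/s_unit.png")
crop(s,315,165,400,230,7,"pics/s_tray.png")
E
```

```text
(no output)
```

View pics/t_unit.png

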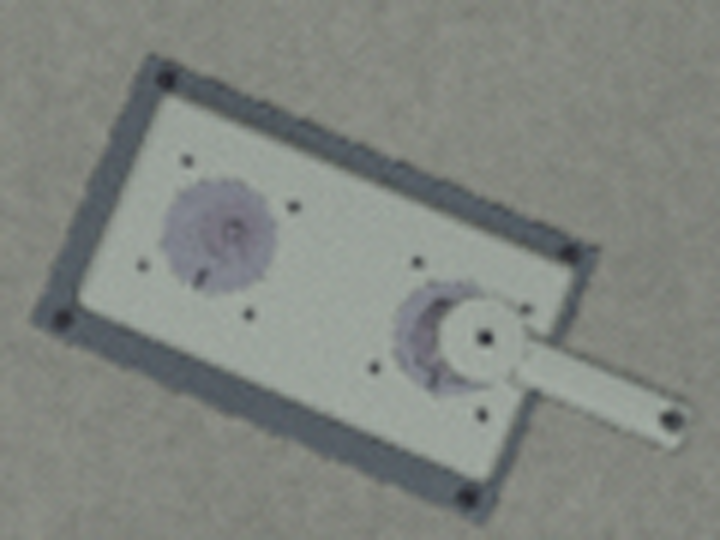

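View pics/t_tray.png

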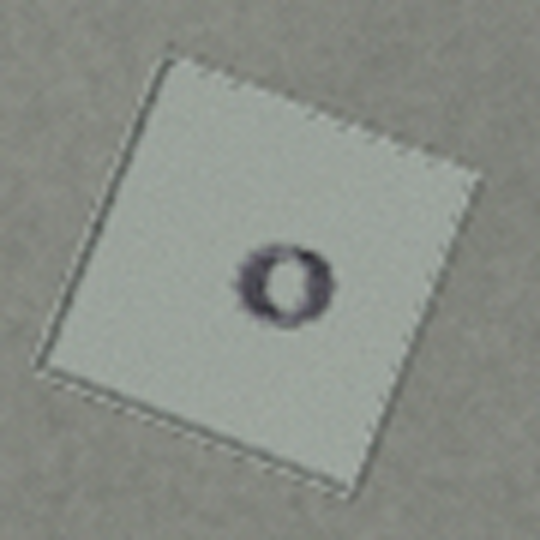

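View pics/s_unit.png

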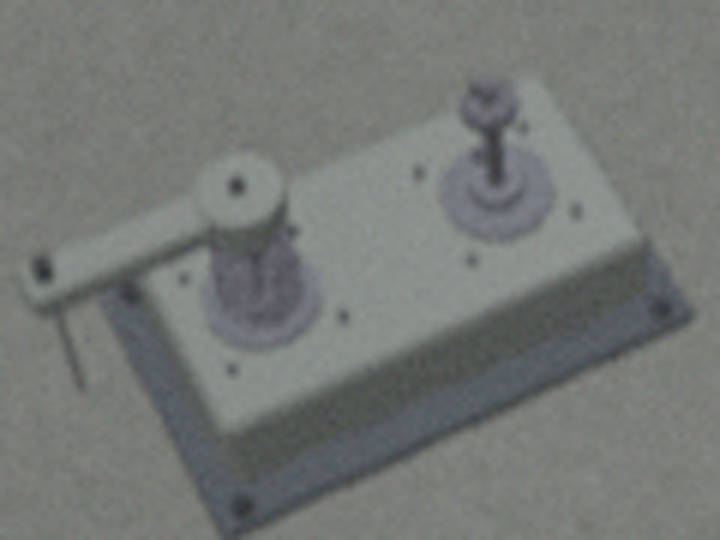

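View pics/s_tray.png

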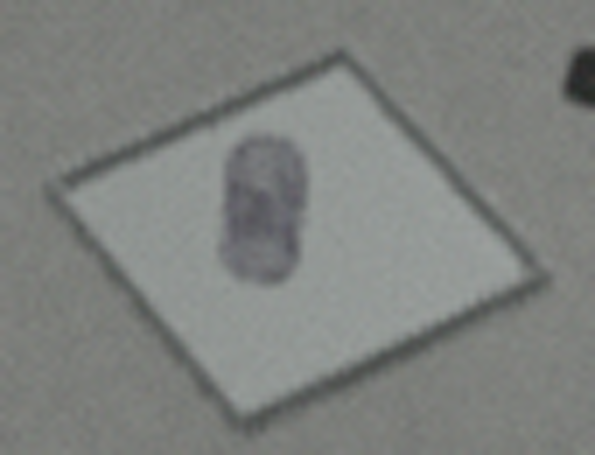

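```bash
cat >> h.py <<'E'
def avg(name,n,save):
    from cell import read_camera
    fs=[];
    for i in range(n):
        c=read_camera(name);fs.append(c["frame"].astype(float))
    c["frame"]=np.mean(fs,0); c["std"]=np.std(fs,0).mean()
    pickle.dump(c,open(save,"wb")); return c
def crop2(c,u0,v0,u1,v1,s,name,lo=None,hi=None):
    im=c["frame"][v0:v1,u0:u1,::-1].astype(float)
    lo=np.percentile(im,0.5) if lo is None else lo; hi=np.percentile(im,99.5) if hi is None else hi
    im=np.clip((im-lo)/(hi-lo)*255,0,255).astype(np.uint8)
    cv2.imwrite(name,cv2.resize(im,None,fx=s,fy=s,interpolation=cv2.INTER_CUBIC))
E
python3 - <<'E'
from h import *
t=avg("top",20,"t1.pkl");s=avg("scene",20,"s1.pkl");print(t["std"],s["std"])
a=[(t,338,247,374,283,"a"),(t,219,259,255,295,"b"),(s,278,242,308,280,"c"),(s,340,178,366,210,"d")]
ims=[]
for c,u0,v0,u1,v1,n in a:
    crop2(c,u0,v0,u1,v1,9,"pics/x.png"); im=cv2.imread("pics/x.png"); ims.append(cv2.resize(im,(390,int(im.shape[0]*390/im.shape[1])))[:300*2])
h=[cv2.copyMakeBorder(i,0,500-i.shape[0] if i.shape[0]<500 else 0,0,10,0)[:500] for i in ims]
cv2.imwrite("pics/z1.png",np.hstack(h[:2])); cv2.imwrite("pics/z2.png",np.hstack(h[2:]))
E
```

```text
2.1562403810974864 2.4323815544610947
```

View pics/z1.png

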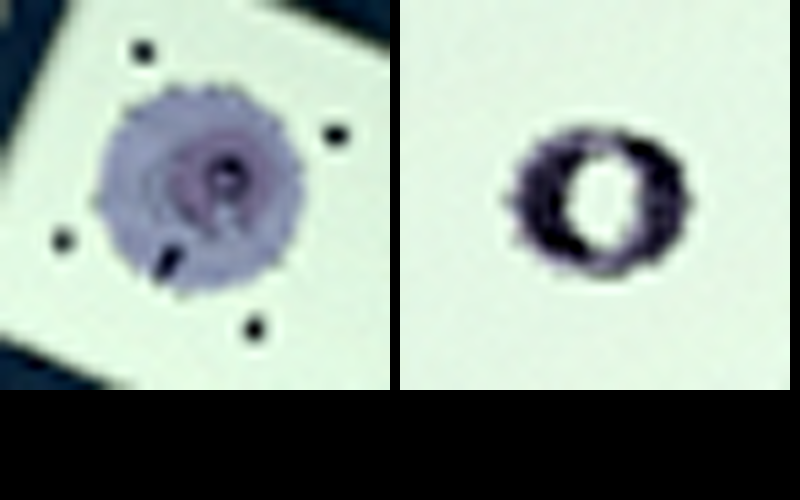

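View pics/z2.png

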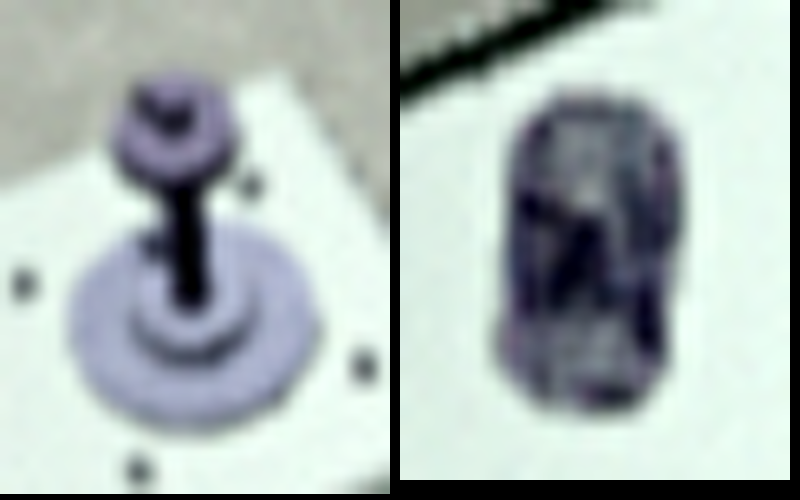

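```bash
python3 - <<'E'
from h import *
t=pickle.load(open("t1.pkl","rb"));s=pickle.load(open("s1.pkl","rb"))
for n,c in(("top",t),("scene",s)):
    print(n,"cam",ray(c,0,0)[0].round(3))
# rectified bird-view at z plane, 0.5mm/px
def rect(c,z,x0,x1,y0,y1,r=0.0005):
    xs=np.arange(x1,x0,-r);ys=np.arange(y1,y0,-r)
    X,Y=np.meshgrid(xs,ys,indexing='ij')
    P=np.stack([X,Y,np.full_like(X,z)],-1)@c["extrinsics"][:3,:3].T+c["extrinsics"][:3,3]
    u=c["cx"]-c["fx"]*P[...,0]/P[...,2]; v=c["cy"]+c["fy"]*P[...,1]/P[...,2]
    return cv2.remap(c["frame"].astype(np.float32),u.astype(np.float32),v.astype(np.float32),cv2.INTER_CUBIC)
p1,e=tri(t,(358.6,262.7),s,(291.2,250.6));print("nose",p1,e)
q=atz(t,338+200.5/10.83-.5,247+190.5/10.83-.5,.058);print("flange top",q)
q2=atz(s,278+193/13-.5,242+330/13-.5,.058);print("flange scene",q2)
m=atz(t,338+168.5/10.83-.5,247+262.5/10.83-.5,.058);print("index",m,np.degrees(np.arctan2(*(m-q)[[1,0]])))
# housing
for n,c in(("top",t),("scene",s)):
    im=rect(c,.054,q[0]-.2,q[0]+.15,q[1]-.2,q[1]+.1)
    g=im.mean(-1); th,_=cv2.threshold(np.clip(g,0,255).astype(np.uint8),0,255,cv2.THRESH_OTSU)
    b=(im[...,1]>im[...,2]*0+ (np.percentile(g,97)+np.median(g))/2).astype(np.uint8)
    b=cv2.morphologyEx(b,cv2.MORPH_CLOSE,np.ones((25,25)))
    k=max(cv2.findContours(b,cv2.RETR_EXTERNAL,cv2.CHAIN_APPROX_NONE)[0],key=cv2.contourArea)
    R=cv2.minAreaRect(k);(cx,cy),wh,a=R
    print(n,"centre",q[0]+.15-cy*.0005,q[1]+.1-cx*.0005,"size mm",np.array(wh)/2,a)
    v=np.clip(im,0,255)[:,:,::-1].astype(np.uint8).copy();cv2.drawContours(v,[k],-1,(0,0,255),1);cv2.imwrite(f"pics/r_{n}.png",v)
c1=atz(t,219+605.5/10.83-.5-400/10.83,259+200/10.83-.5,.03);print("spring rough",c1)
E
```

```text
top cam [0.516 0.006 1.21 ]
scene cam [ 1.031 -0.57   1.058]
nose [ 0.55703901 -0.08932708  0.12725624] 0.0013373244743135468
flange top [ 0.55671888 -0.08846986  0.058     ]
flange scene [ 0.55515821 -0.09023019  0.058     ]
index [ 0.54013249 -0.08101782  0.058     ] 155.80626935242256
top centre 0.5226827513691319 -0.16375653761579123 size mm [251.27928162  94.36005402] 23.5323486328125
scene centre 0.5132689024921787 -0.14780995863629903 size mm [228.12904358 118.0049057 ] 23.864423751831055
spring rough [0.52395454 0.21202173 0.03      ]
```

```bash
python3 -c "
import cv2,numpy as np
a=cv2.imread('pics/r_top.png');b=cv2.imread('pics/r_scene.png');print(a.shape)
c=np.hstack([a,b]);cv2.imwrite('pics/r.png',cv2.resize(c,None,fx=.65,fy=.65))"
```

```text
(700, 600, 3)
```

View pics/r.png

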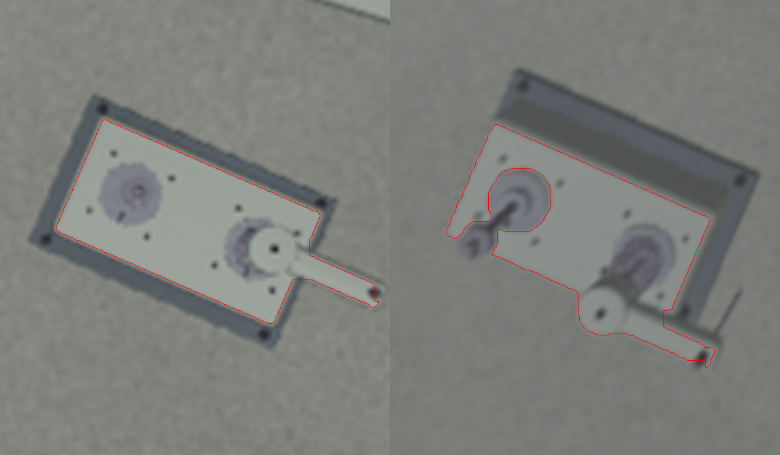

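```bash
cat >> h.py <<'E'
def rect(c,z,cx,cy,h,r=0.0002):
    xs=np.arange(cx+h,cx-h,-r);ys=np.arange(cy+h,cy-h,-r)
    X,Y=np.meshgrid(xs,ys,indexing='ij')
    P=np.stack([X,Y,np.full_like(X,z)],-1)@c["extrinsics"][:3,:3].T+c["extrinsics"][:3,3]
    u=c["cx"]-c["fx"]*P[...,0]/P[...,2]; v=c["cy"]+c["fy"]*P[...,1]/P[...,2]
    im=cv2.remap(c["frame"].astype(np.float32),u.astype(np.float32),v.astype(np.float32),cv2.INTER_CUBIC)
    lo,hi=np.percentile(im,.5),np.percentile(im,99.5)
    im=np.clip((im-lo)/(hi-lo)*255,0,255).astype(np.uint8)[:,:,::-1].copy()
    return im
E
python3 - <<'E'
from h import *
t=pickle.load(open("t1.pkl","rb"));s=pickle.load(open("s1.pkl","rb"))
def circ(im,z,h,rs):
    o=cv2.resize(im,(390,390),interpolation=cv2.INTER_CUBIC)
    for r in rs: cv2.circle(o,(195,195),int(r/h*195),(0,0,255),1)
    cv2.line(o,(195,190),(195,200),(0,255,0));cv2.line(o,(190,195),(200,195),(0,255,0))
    return o
A=[circ(rect(c,.121,.557,-.089,.02),.121,.02,[.0115,.004]) for c in(t,s)]
cv2.imwrite("pics/head.png",np.hstack(A))
B=[circ(rect(c,z,.524,.212,.03),z,.03,[.0165,.013]) for c in(t,s) for z in(.060,.003)]
cv2.imwrite("pics/spr.png",np.vstack([np.hstack(B[:2]),np.hstack(B[2:])])[:,:])
E
```

```text
(no output)
```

View pics/head.png

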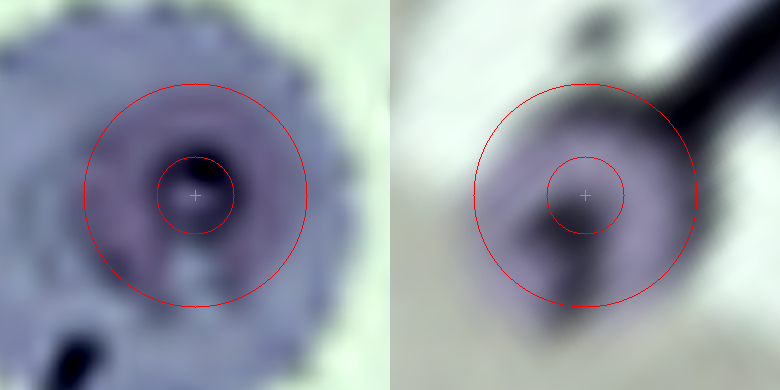

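View pics/spr.png

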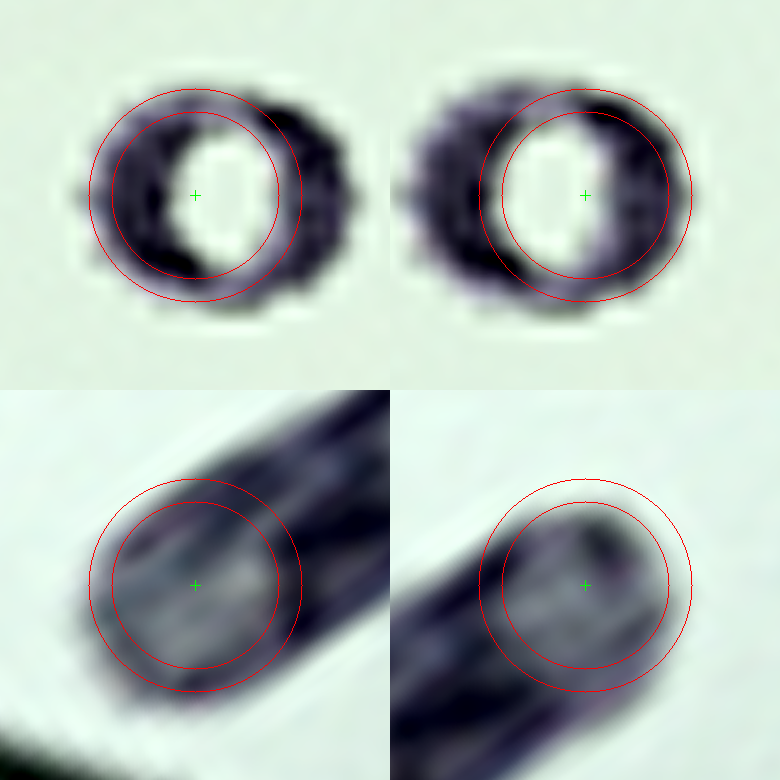

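```bash
cat >> h.py <<'E'
def plan(x,y,z,yawdeg=None):
    from cell import sensors
    o=sensors.observe();p=o["tool_pos"];yw=o["tool_rot"][2]
    d=np.array([x,y,z])-p
    tx=np.array([np.cos(yw),np.sin(yw),0]);tz=np.array([-np.sin(yw),np.cos(yw),0])
    tw=0 if yawdeg is None else (np.degrees(yw)-yawdeg+180)%360-180
    print("t",round(o["time"],2),"pos",p.round(4),"yaw",round(np.degrees(yw),2),"rot",o["tool_rot"][:2].round(3),"q6",o["qpos"][5].round(2))
    print("F",o["contact_force"].round(2),"T",o["torque"].round(3),"open",round(o["opening"],4))
    print("row [%.4f, %.4f, %.4f, %.2f]"%(d@tx,-d[2],d@tz,tw),"dist",np.linalg.norm(d).round(3))
E
python3 -c "
from h import *
plan(.523,.2126,.12,-18)"
```

```text
t 2.1 pos [ 0.2344 -0.4698  0.2517] yaw -153.48 rot [-1.571 -0.   ] q6 -0.15
F [-0.24 -0.11 -0.46] T [ 0.016 -0.015  0.019] open 0.092
row [-0.5629, 0.1317, -0.4818, -135.48] dist 0.753
```

send_rows(motion=[[[-0.28, 0, -0.24, -68], [-0.28, 0, -0.24, -68], [-0.28, 0, -0.24, -68], [-0.28, 0, -0.24, -68], [-0.28, 0, -0.24, -68], [-0.28, 0, -0.24, -68], [-0.28, 0, -0.24, -68], [-0.28, 0, -0.24, -68]]], gripper=1, grip_force=20)

```text
time: 2.9
tool_pos: [0.3785, -0.1266, 0.252]
tool_rot: [-1.57, 0.001, -1.483]
contact_force: [-0.3, -0.1, 0.6]
opening: 0.092
```

```bash
python3 -c "
from h import *
plan(.523,.2126,.15,-18)"
```

```text
t 2.9 pos [ 0.3785 -0.1266  0.252 ] yaw -84.96 rot [-1.57e+00  1.00e-03] q6 -0.6
F [-0.3  -0.08  0.65] T [-0.024 -0.084 -0.047] open 0.092
row [-0.3251, 0.1020, 0.1738, -66.96] dist 0.383
```

send_rows(motion=[[[-0.325, 0.102, 0.174, -67], [-0.325, 0.102, 0.174, -67], [-0.325, 0.102, 0.174, -67], [-0.325, 0.102, 0.174, -67], [-0.325, 0.102, 0.174, -67], [-0.325, 0.102, 0.174, -67], [-0.325, 0.102, 0.174, -67], [-0.325, 0.102, 0.174, -67]]])

```text
time: 3.7
tool_pos: [0.5237, 0.2154, 0.1493]
tool_rot: [-1.57, -0.0, -0.306]
contact_force: [-0.0, -0.4, 0.5]
opening: 0.0918
```

```bash
python3 -c "
from h import *
plan(.523,.2126,.054,-18)
s=avg('scene',2,'s2.pkl');crop2(s,300,90,420,230,5,'pics/s2.png')
t=avg('top',2,'t2.pkl');crop2(t,180,220,300,320,6,'pics/t2.png')
for z in (.129,.124):print(z)
"
```

```text
t 3.7 pos [0.5237 0.2154 0.1493] yaw -17.53 rot [-1.57 -0.  ] q6 -1.01
F [-0.03 -0.42  0.54] T [ 0.133 -0.151 -0.011] open 0.0918
row [0.0001, 0.0953, -0.0029, 0.47] dist 0.095
0.129
0.124
```

View pics/s2.png

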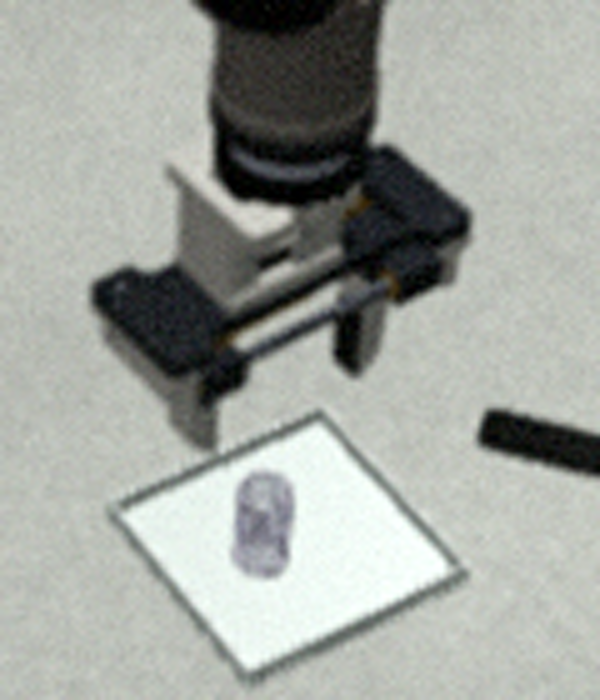

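send_rows(motion=[[[0, 0.01, -0.003, 0.5], [0, 0.035, -0.003, 0.5], [0, 0.06, -0.003, 0.5], [0, 0.08, -0.003, 0.5], [0, 0.095, -0.003, 0.5], [0, 0.095, -0.003, 0.5], [0, 0.095, -0.003, 0.5]]])

```text
time: 4.6
tool_pos: [0.5219, 0.2088, 0.0552]
tool_rot: [-1.571, 0.0, -0.324]
contact_force: [0.2, 0.9, 0.4]
opening: 0.0917
```

```bash
python3 -c "
from h import *
plan(.523,.2126,.054,-18)
"
```

```text
t 4.6 pos [0.5219 0.2088 0.0552] yaw -18.58 rot [-1.571  0.   ] q6 -1.0
F [0.23 0.87 0.39] T [ 0.072 -0.158 -0.025] open 0.0917
row [-0.0002, 0.0012, 0.0039, -0.58] dist 0.004
```

send_rows(motion=[[[0, 0.001, 0.004, -0.6], [0, 0.001, 0.004, -0.6], [0, 0.001, 0.004, -0.6]]])

```text
time: 4.9
tool_pos: [0.5236, 0.2127, 0.0549]
tool_rot: [-1.57, -0.001, -0.314]
contact_force: [0.6, 0.3, -0.5]
opening: 0.0919
```

```bash
python3 -c "
from h import *
plan(.523,.2126,.054,-18)
"
```

```text
t 4.9 pos [0.5236 0.2127 0.0549] yaw -17.98 rot [-1.57e+00 -1.00e-03] q6 -1.01
F [ 0.57  0.31 -0.52] T [ 0.113 -0.148  0.031] open 0.0919
row [-0.0005, 0.0009, -0.0003, 0.02] dist 0.001
```

Close; opening 33 mm ≈ 0.36. I'll close on it with a moderate force.

send_rows(motion=[[[0, 0.001, 0, 0], [0, 0.001, 0, 0], [0, 0.001, 0, 0], [0, 0.001, 0, 0], [0, 0.001, 0, 0], [0, 0.001, 0, 0], [0, 0.001, 0, 0], [0, 0.001, 0, 0]]], gripper=0.25, grip_force=15)

```text
time: 5.7
tool_pos: [0.5236, 0.2127, 0.0539]
tool_rot: [-1.57, -0.001, -0.314]
contact_force: [-0.2, -0.7, -0.4]
opening: 0.0325
```

```bash
python3 -c "
from h import *
plan(.523,.2126,.2,-18)
"
```

```text
t 5.7 pos [0.5236 0.2127 0.0539] yaw -17.98 rot [-1.57e+00 -1.00e-03] q6 -1.01
F [-0.16 -0.7  -0.39] T [ 0.131 -0.108  0.015] open 0.0325
row [-0.0005, -0.1461, -0.0003, 0.02] dist 0.146
```

```bash
cat > fit.py <<'E'
from h import *
t=pickle.load(open("t1.pkl","rb"));s=pickle.load(open("s1.pkl","rb"))
def pts(tau,hand,x,y,tang=True):
    th=np.linspace(0,16*np.pi,3000);n=th/(2*np.pi)
    z=np.where(n<1,3*n,np.where(n<7,3+8*(n-1),51+3*(n-7)))*1e-3+.0015+.003
    a=tau+hand*th
    C=np.stack([x+.015*np.cos(a),y+.015*np.sin(a),z],1)
    if tang:
        r=np.linspace(.0052,.015,100)
        C=np.vstack([np.stack([x+r*np.cos(tau),y+r*np.sin(tau),0*r+.0045],1),C])
    return C
S=6
def render(c,C,box):
    u0,v0,u1,v1=box
    P=C@c["extrinsics"][:3,:3].T+c["extrinsics"][:3,3]
    u=c["cx"]-c["fx"]*P[:,0]/P[:,2];v=c["cy"]+c["fy"]*P[:,1]/P[:,2]
    rad=.0015*c["fx"]/-P[:,2].mean()*S
    im=np.zeros(((v1-v0)*S,(u1-u0)*S),np.float32)
    a=np.stack([(u-u0+.5)*S-.5,(v-v0+.5)*S-.5],1)
    k=np.round(a*16).astype(int)
    for p in k: cv2.circle(im,(int(p[0]),int(p[1])),int(rad*16),1,-1,shift=4)
    im=cv2.GaussianBlur(im,(0,0),S*.45)
    return cv2.resize(im,(u1-u0,v1-v0),interpolation=cv2.INTER_AREA)
bt=(224,264,250,290);bs=(338,178,366,210)
def obs(c,b):
    g=c["frame"][b[1]:b[3],b[0]:b[2]].mean(-1); w=np.percentile(g,90); return 1-g/w
ot=obs(t,bt);os_=obs(s,bs)
def sc(a,b):
    return np.corrcoef(a.ravel(),b.ravel())[0,1]
if __name__=="__main__":
    # position fit with avg over tau
    best=[]
    for x in np.arange(.521,.527,.001):
        for y in np.arange(.210,.2155,.001):
            best.append((sc(render(t,pts(0,1,x,y,False)[::5],bt),ot),x,y))
    best.sort();print(best[-3:]);_,x,y=best[-1]
    bs_=[]
    for xx in np.arange(.519,.527,.001):
        for yy in np.arange(.209,.2155,.001):
            C=pts(0,1,xx,yy,False)[::5];bs_.append((sc(render(s,C,bs),os_),xx,yy))
    bs_.sort();print(bs_[-3:]);_,xs,ys=bs_[-1]
    for hand in(1,-1):
        for d in range(0,360,15):
            C=pts(np.radians(d),hand,x,y)[::2];Cs=pts(np.radians(d),hand,xs,ys)[::2]
            print(hand,d,round(sc(render(t,C,bt),ot),4),round(sc(render(s,Cs,bs),os_),4))
E
python3 fit.py
```

```text
[(np.float64(0.9528897009409684), np.float64(0.524), np.float64(0.211)), (np.float64(0.9619618299969167), np.float64(0.523), np.float64(0.212)), (np.float64(0.9687426987492926), np.float64(0.524), np.float64(0.212))]
[(np.float64(0.7749563936646763), np.float64(0.521), np.float64(0.213)), (np.float64(0.7784731148630427), np.float64(0.52), np.float64(0.214)), (np.float64(0.7785622111868378), np.float64(0.52), np.float64(0.213))]
1 0 0.9598 0.7779
1 15 0.9565 0.7777
1 30 0.956 0.7778
1 45 0.9542 0.7782
1 60 0.953 0.7769
1 75 0.9529 0.7753
1 90 0.9521 0.7746
1 105 0.9503 0.7748
1 120 0.9502 0.7746
1 135 0.9521 0.7749
1 150 0.9514 0.7748
1 165 0.9532 0.7744
1 180 0.9578 0.7721
1 195 0.9605 0.7712
1 210 0.9623 0.7707
1 225 0.9638 0.7714
1 240 0.9642 0.7707
1 255 0.9646 0.7715
1 270 0.9656 0.7734
1 285 0.9664 0.774
1 300 0.9669 0.7758
1 315 0.9669 0.7778
1 330 0.9658 0.7794
1 345 0.9628 0.7787
-1 0 0.9568 0.7702
-1 15 0.953 0.7697
-1 30 0.952 0.7704
-1 45 0.9508 0.7706
-1 60 0.9515 0.7717
-1 75 0.9523 0.7733
-1 90 0.9527 0.7743
-1 105 0.9513 0.7751
-1 120 0.952 0.776
-1 135 0.9542 0.7764
-1 150 0.9539 0.7768
-1 165 0.9563 0.7761
-1 180 0.9616 0.7766
-1 195 0.9643 0.778
-1 210 0.9656 0.7785
-1 225 0.967 0.7788
-1 240 0.9674 0.7775
-1 255 0.967 0.7771
-1 270 0.9666 0.7753
-1 285 0.9656 0.7732
-1 300 0.965 0.7712
-1 315 0.9637 0.7708
-1 330 0.9614 0.771
-1 345 0.9594 0.7709
```

send_rows(motion=[[[0, -0.01, 0, 0], [0, -0.04, 0, 0], [0, -0.08, 0, 0], [0, -0.12, 0, 0], [0, -0.15, 0, 0], [0, -0.166, 0, 0], [0, -0.166, 0, 0]]])

```text
time: 6.4
tool_pos: [0.5245, 0.2131, 0.2233]
tool_rot: [-1.567, -0.006, -0.314]
contact_force: [0.2, 0.1, -0.3]
opening: 0.0315
```

```bash
python3 -c "
from h import *
plan(.557,-.0885,.21,-18-20)
s=avg('scene',3,'s3.pkl');crop2(s,300,60,440,230,5,'pics/s3.png')
"
```

```text
t 6.4 pos [0.5245 0.2131 0.2233] yaw -17.98 rot [-1.567 -0.006] q6 -1.01
F [ 0.24  0.13 -0.29] T [ 0.05  -0.096  0.006] open 0.0315
row [0.1239, 0.0133, -0.2768, 20.02] dist 0.304
```

View pics/s3.png

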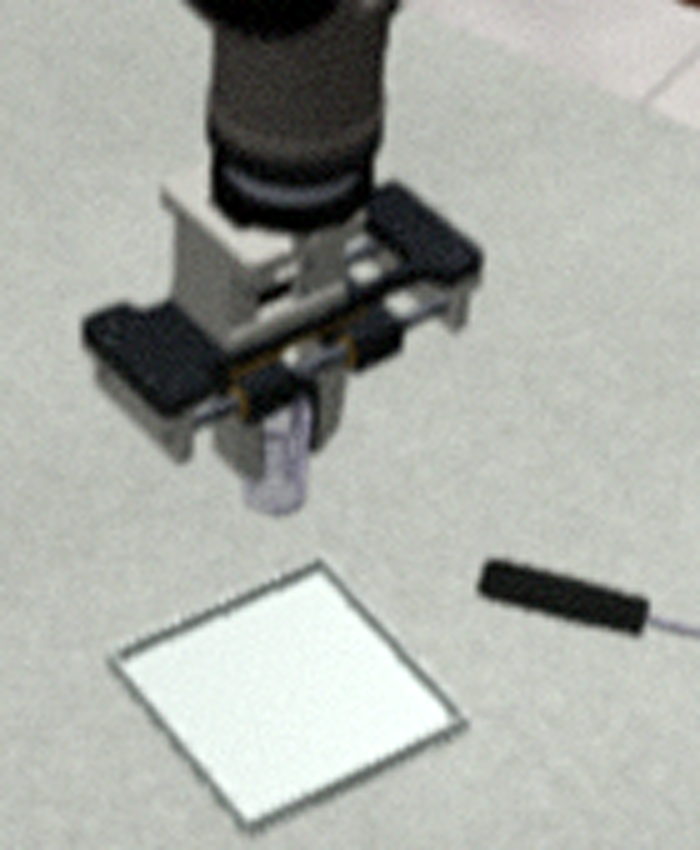

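Spring is held (lower end at crop ≈(277,510), tray empty). Move over the rod.

send_rows(motion=[[[0.012, 0, -0.028, 4], [0.03, 0.005, -0.07, 8], [0.05, 0.01, -0.115, 12], [0.07, 0.013, -0.16, 16], [0.09, 0.013, -0.205, 20], [0.11, 0.013, -0.245, 20], [0.124, 0.013, -0.277, 20], [0.124, 0.013, -0.277, 20]]])

```text
time: 7.35
tool_pos: [0.5548, -0.0934, 0.2041]
tool_rot: [-1.574, 0.002, -0.668]
contact_force: [-0.7, 1.1, -0.4]
opening: 0.0317
```

send_rows(motion=[[[0, 0, 0, 0], [0, 0, 0, 0]]])

```text
time: 7.55
tool_pos: [0.5542, -0.0927, 0.2029]
tool_rot: [-1.574, 0.005, -0.668]
contact_force: [0.0, 0.7, -0.0]
opening: 0.0315
```

```bash
python3 -c "
from h import *
plan(.557,-.0885,.20,-38)
s=avg('scene',10,'s4.pkl');crop2(s,250,190,330,280,8,'pics/s4.png')
plan(.557,-.0885,.20,-38)
"
```

```text
t 7.55 pos [ 0.5542 -0.0927  0.2029] yaw -38.25 rot [-1.574  0.005] q6 -1.2
F [ 0.02  0.68 -0.  ] T [ 0.07  -0.152  0.025] open 0.0315
row [-0.0004, 0.0029, 0.0051, -0.25] dist 0.006
t 8.05 pos [ 0.5549 -0.0931  0.2042] yaw -38.24 rot [-1.574  0.002] q6 -1.2
F [ 0.75 -0.1  -0.77] T [ 0.062 -0.147  0.02 ] open 0.0316
row [-0.0012, 0.0042, 0.0050, -0.24] dist 0.007
```

View pics/s4.png

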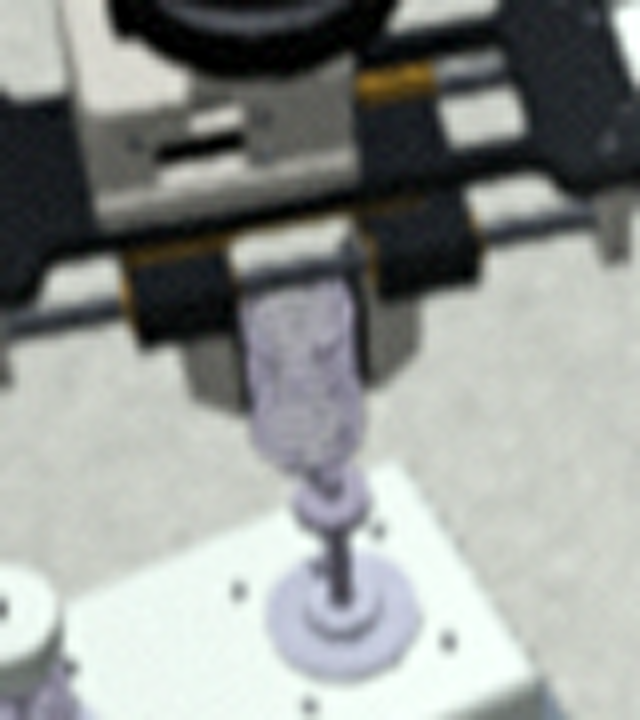

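```bash
cat >> h.py <<'E'
def ring(im,c,u0,v0,s,x,y,z,r,col):
    a=np.linspace(0,2*np.pi,80)
    p=np.array([proj(c,[x+r*np.cos(k),y+r*np.sin(k),z]) for k in a])
    p=((p-[u0,v0]+.5)*s-.5)
    cv2.polylines(im,[np.round(p).astype(int)],True,col,1,cv2.LINE_AA)
E
cat > ov.py <<'E'
from h import *
import sys
f,xs,ys,zb,xr,yr=sys.argv[1],*map(float,sys.argv[2:7]);out=sys.argv[7]
s=pickle.load(open(f,"rb"));u0,v0=265,215
crop2(s,u0,v0,u0+60,v0+60,10,"pics/x.png");im=cv2.imread("pics/x.png")
ring(im,s,u0,v0,10,xs,ys,zb,.0165,(0,0,255));ring(im,s,u0,v0,10,xs,ys,zb+.018,.0165,(0,0,255))
for z,r in((.121,.0115),(.113,.0115),(.058,.022),(.065,.0115)): ring(im,s,u0,v0,10,xr,yr,z,r,(0,200,0))
cv2.imwrite(out,im)
E
python3 ov.py s4.pkl .5546 -.093 .1525 .557 -.0888 pics/ov1.png
```

```text
(no output)
```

View pics/ov1.png

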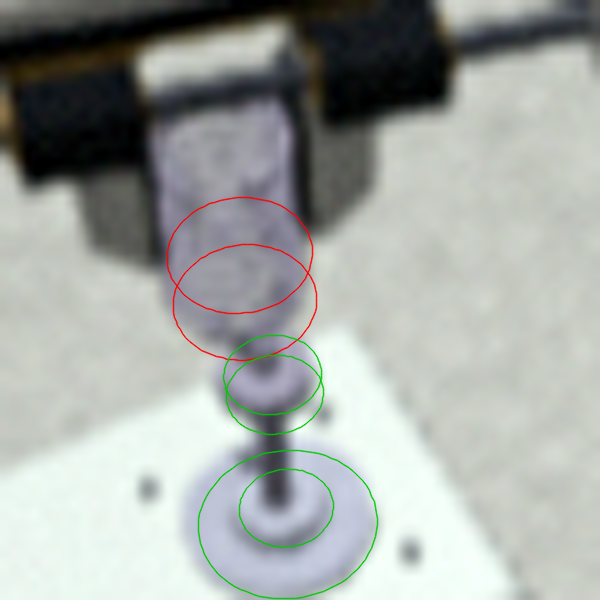

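```bash
cat > rf.py <<'E'
from h import *
from scipy.ndimage import map_coordinates
from scipy.optimize import minimize
A=np.linspace(0,2*np.pi,120,endpoint=False)
def P(c,x,y,z,r,a):
    X=np.stack([x+r*np.cos(a),y+r*np.sin(a),z+0*a],1)@c["extrinsics"][:3,:3].T+c["extrinsics"][:3,3]
    return c["cx"]-c["fx"]*X[:,0]/X[:,2],c["cy"]+c["fy"]*X[:,1]/X[:,2]
def score(c,g,x,y,z,r,a,w=.0015):
    ui,vi=P(c,x,y,z,r-w,a);uo,vo=P(c,x,y,z,r+w,a)
    return np.mean(map_coordinates(g,[vo,uo],order=1)-map_coordinates(g,[vi,ui],order=1))
def fit(c,z,r,x0,y0,sel=lambda a:a==a,h=.005,chan=None,rs=None):
    g=c["frame"].mean(-1) if chan is None else c["frame"]@np.array(chan)
    a=A[sel(A)];best=None
    for R in (rs or [r]):
        for x in np.arange(x0-h,x0+h,.00025):
            for y in np.arange(y0-h,y0+h,.00025):
                q=score(c,g,x,y,z,R,a)
                if best is None or q>best[0]: best=(q,round(x,5),round(y,5),R)
    return best
if __name__=="__main__":
    t=pickle.load(open("t1.pkl","rb"));s=pickle.load(open("s1.pkl","rb"));s4=pickle.load(open("s4.pkl","rb"))
    rs=[.020,.021,.022,.023]
    print("flange top",fit(t,.058,0,.557,-.089,rs=rs))
    print("flange scene s1",fit(s,.058,0,.557,-.089,rs=rs))
    # head edge in scene against white background
    vis=lambda a:np.cos(a-np.arctan2(-.48,.47))<0.3   # far side of the ring (top edge)
    print("head scene s1 far",fit(s,.121,.0115,.557,-.089,sel=vis))
    print("head top",fit(t,.121,.0115,.557,-.089,chan=[0,1,-.0]))
    near=lambda a:np.cos(a-np.arctan2(-.48,.47))>-.2
    print("spring scene s4 near",fit(s4,.1525,.0165,.555,-.092,sel=near))
E
python3 rf.py
```

```text
flange top (np.float64(14.484675713512898), np.float64(0.55775), np.float64(-0.08875), 0.023)
flange scene s1 (np.float64(10.893710758287632), np.float64(0.55625), np.float64(-0.09025), 0.023)
head scene s1 far (np.float64(14.682959442960339), np.float64(0.55825), np.float64(-0.09275), 0.0115)
head top (np.float64(10.173822905157278), np.float64(0.5615), np.float64(-0.094), 0.0115)
spring scene s4 near (np.float64(12.478460053860102), np.float64(0.5505), np.float64(-0.0915), 0.0165)
```

```bash
cat > f2.py <<'E'
from rf import *
import fit as F
t=F.t;s=F.s
rs=[.022,.0225,.023,.0235,.024,.0245,.025]
print("flange top",fit(t,.058,0,.557,-.089,rs=rs,h=.003))
print("flange scene",fit(s,.058,0,.557,-.089,rs=rs,h=.003))
b=[]
for hand,tau in((1,5.3),(-1,4.2)):
  for x in np.arange(.522,.526,.0005):
    for y in np.arange(.210,.2145,.0005):
        b.append((F.sc(F.render(t,F.pts(tau,hand,x,y)[::2],F.bt),F.ot),x,y,hand))
b.sort();print(b[-4:])
# ring fits for the spring in top view: outer rim of top, +y side ; bottom -y side
print("top rim",fit(t,.0585,.0165,.524,.212,sel=lambda a:np.sin(a)>-.2,h=.003))
print("bot rim",fit(t,.0045,.0165,.524,.212,sel=lambda a:np.sin(a)<.2,h=.003))
E
python3 f2.py
```

```text
flange top (np.float64(16.868786587679782), np.float64(0.55725), np.float64(-0.0885), 0.024)
flange scene (np.float64(13.002492084795966), np.float64(0.55525), np.float64(-0.0895), 0.0245)
[(np.float64(0.9671465436166546), np.float64(0.5239999999999998), np.float64(0.212), -1), (np.float64(0.9672610334558552), np.float64(0.5239999999999998), np.float64(0.212), 1), (np.float64(0.9673400745875108), np.float64(0.5234999999999999), np.float64(0.212), -1), (np.float64(0.9678060004094887), np.float64(0.5234999999999999), np.float64(0.212), 1)]
top rim (np.float64(35.95561168645473), np.float64(0.5245), np.float64(0.21075), 0.0165)
bot rim (np.float64(45.01445220058191), np.float64(0.52325), np.float64(0.213), 0.0165)
```

```bash
python3 - <<'E'
from h import *
from cell import sensors,read_camera
A=[];Q=[]
for i in range(12):
    read_camera("top");o=sensors.observe();A.append(np.r_[o["tool_pos"]*1e3,np.degrees(o["tool_rot"]),o["contact_force"]]);Q.append(o["qpos"])
A=np.array(A);np.set_printoptions(suppress=True,precision=3);print(A);print(A.mean(0),A.std(0));print(np.std(Q,0)*1e3)
E
```

```text
[[554.847 -93.22  204.187 -90.156   0.123 -38.247   0.107  -0.059  -1.219]
 [554.826 -93.309 204.155 -90.158   0.126 -38.256   0.203   0.449  -0.808]
 [554.826 -93.359 204.154 -90.155   0.128 -38.262  -0.049   0.732  -0.179]
 [554.813 -93.404 204.131 -90.159   0.13  -38.264   0.216  -0.448  -0.169]
 [554.796 -93.433 204.117 -90.16    0.131 -38.267   0.274   0.329  -0.144]
 [554.8   -93.43  204.095 -90.161   0.133 -38.264   0.888   0.193  -0.131]
 [554.785 -93.439 204.076 -90.161   0.137 -38.27   -0.153   0.006  -0.207]
 [554.799 -93.446 204.074 -90.162   0.135 -38.269  -0.32   -0.662  -0.078]
 [554.793 -93.44  204.077 -90.161   0.137 -38.267  -0.545   0.115  -0.801]
 [554.795 -93.433 204.088 -90.162   0.136 -38.267  -0.076  -0.534  -0.576]
 [554.79  -93.42  204.079 -90.16    0.135 -38.266  -0.206   0.002   0.356]
 [554.811 -93.448 204.089 -90.162   0.133 -38.266   0.495  -0.08    0.422]]
[554.807 -93.399 204.11  -90.16    0.132 -38.264   0.069   0.004  -0.295] [0.018 0.067 0.037 0.002 0.004 0.006 0.368 0.391 0.459]
[0.119 0.066 0.02  0.022 0.023 0.019]
```

```bash
python3 -c "
from h import *
plan(.557,-.0882,.19,-38)"
```

```text
t 8.65 pos [ 0.5548 -0.0934  0.2041] yaw -38.27 rot [-1.574  0.002] q6 -1.2
F [ 0.5  -0.08  0.42] T [ 0.062 -0.148 -0.03 ] open 0.0316
row [-0.0015, 0.0141, 0.0055, -0.27] dist 0.015
```

send_rows(motion=[[[-0.0005, 0.003, 0.002, -0.3], [-0.001, 0.008, 0.004, -0.3], [-0.0015, 0.014, 0.0055, -0.3], [-0.0015, 0.014, 0.0055, -0.3], [-0.0015, 0.014, 0.0055, -0.3]]])

```text
time: 9.15
tool_pos: [0.5569, -0.0881, 0.1897]
tool_rot: [-1.574, 0.003, -0.662]
contact_force: [0.6, -0.2, -0.4]
opening: 0.0317
```

```bash
python3 -c "
from h import *
plan(.557,-.0882,.186,-38)
s=avg('scene',8,'s5.pkl')
plan(.557,-.0882,.186,-38)"; python3 ov.py s5.pkl .557 -.0882 .138 .557 -.0882 pics/ov2.png
```

```text
t 9.15 pos [ 0.5569 -0.0881  0.1897] yaw -37.96 rot [-1.574  0.003] q6 -1.2
F [ 0.63 -0.2  -0.43] T [ 0.048 -0.11   0.029] open 0.0317
row [0.0002, 0.0037, -0.0000, 0.04] dist 0.004
t 9.55 pos [ 0.557  -0.0882  0.1902] yaw -37.97 rot [-1.574  0.002] q6 -1.2
F [-0.55 -0.17 -0.48] T [ 0.062 -0.117  0.048] open 0.0315
row [-0.0000, 0.0042, 0.0000, 0.03] dist 0.004
```

View pics/ov2.png

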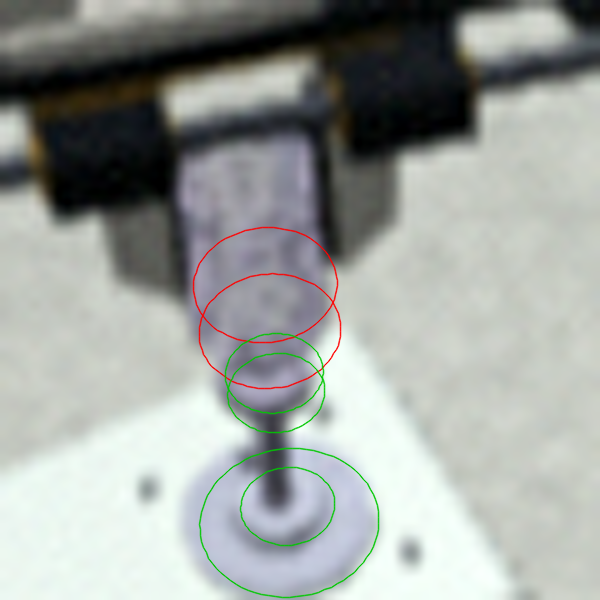

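send_rows(motion=[[[0, 0.003, 0, 0], [0, 0.006, 0, 0], [0, 0.009, 0, 0], [0, 0.012, 0, 0], [0, 0.015, 0, 0], [0, 0.015, 0, 0]]])

```text
time: 10.15
tool_pos: [0.5567, -0.0882, 0.1746]
tool_rot: [-1.574, 0.003, -0.663]
contact_force: [0.0, -0.1, -0.6]
opening: 0.0318
```

```bash
python3 -c "
from h import *
plan(.557,-.0882,.171,-38)"
```

```text
t 10.15 pos [ 0.5567 -0.0882  0.1746] yaw -37.97 rot [-1.574  0.003] q6 -1.2
F [ 0.02 -0.1  -0.64] T [ 0.03  -0.123  0.043] open 0.0318
row [0.0002, 0.0036, 0.0002, 0.03] dist 0.004
```

send_rows(motion=[[[0, 0.001, 0, 0], [0, 0.002, 0, 0], [0, 0.003, 0, 0], [0, 0.004, 0, 0], [0, 0.004, 0, 0], [0, 0.004, 0, 0]]])

```text
time: 10.75
tool_pos: [0.5568, -0.0882, 0.1708]
tool_rot: [-1.574, 0.003, -0.663]
contact_force: [0.0, 0.8, 0.8]
opening: 0.0317
```

```bash
cat >> h.py <<'E'
def F(n=6):
    from cell import sensors,read_camera
    A=[]
    for i in range(n):
        read_camera("top");o=sensors.observe();A.append(np.r_[o["contact_force"],o["torque"]])
    print("meanF",np.mean(A,0).round(3))
E
python3 -c "
from h import *
F()
plan(.557,-.0882,.169,-38)"
```

```text
meanF [-0.21   0.419  0.976  0.065 -0.135 -0.004]
t 11.05 pos [ 0.5567 -0.0882  0.1707] yaw -37.97 rot [-1.574  0.003] q6 -1.2
F [ 1.    0.87 -0.34] T [ 0.103 -0.19   0.033] open 0.0316
row [0.0002, 0.0017, 0.0002, 0.03] dist 0.002
```

send_rows(motion=[[[0, 0.001, 0, 0], [0, 0.001, 0, 3], [0, 0.001, 0, 6], [0, 0.001, 0, 9], [0, 0.001, 0, 12], [0, 0.001, 0, 12]]], grip_force=5)

```text
time: 11.65
tool_pos: [0.5571, -0.0882, 0.1699]
tool_rot: [-1.574, 0.001, -0.873]
contact_force: [1.0, 0.6, 2.0]
opening: 0.0322
```

```bash
python3 -c "
from h import *
F(4)
plan(.557,-.0882,.17,-38)"
```

```text
meanF [ 1.006 -0.035  1.621  0.082 -0.349 -0.006]
t 11.85 pos [ 0.5569 -0.0882  0.1698] yaw -49.91 rot [-1.574  0.002] q6 -0.99
F [ 0.79 -0.29  1.61] T [ 0.101 -0.38  -0.009] open 0.032
row [0.0000, -0.0002, 0.0000, -11.91] dist 0.0
```

send_rows(motion=[[[0, 0, 0, 3], [0, 0, 0, 6], [0, 0, 0, 9], [0, 0, 0, 12], [0, 0, 0, 15], [0, 0, 0, 15]]])

```text
time: 12.45
tool_pos: [0.557, -0.0883, 0.1698]
tool_rot: [-1.574, 0.001, -1.133]
contact_force: [0.1, -0.2, 1.3]
opening: 0.0321
```

```bash
python3 -c "
from h import *
F(4)
plan(.557,-.0882,.17,-38)"
```

```text
meanF [ 0.961 -0.04   2.328 -0.03  -0.289  0.041]
t 12.65 pos [ 0.557  -0.0883  0.1698] yaw -64.84 rot [-1.574e+00  1.000e-03] q6 -0.73
F [1.15 0.21 1.95] T [-0.051 -0.315  0.042] open 0.032
row [-0.0000, -0.0002, 0.0001, -26.84] dist 0.0
```

send_rows(motion=[[[0, 0, 0, 3], [0, 0, 0, 6], [0, 0, 0, 9], [0, 0, 0, 12], [0, 0, 0, 15], [0, 0, 0, 15]]])

```text
time: 13.25
tool_pos: [0.5569, -0.0883, 0.1698]
tool_rot: [-1.574, -0.0, -1.393]
contact_force: [0.1, -0.3, 1.8]
opening: 0.032
```

```bash
python3 -c "
from h import *
F(4)
plan(.557,-.0882,.17,-38)"
```

```text
meanF [ 0.322 -0.115  1.699 -0.073 -0.254  0.009]
t 13.45 pos [ 0.5569 -0.0883  0.1698] yaw -79.77 rot [-1.574 -0.   ] q6 -0.47
F [ 0.12 -0.36  2.57] T [-0.064 -0.238  0.008] open 0.032
row [-0.0001, -0.0002, 0.0001, -41.77] dist 0.0
```

send_rows(motion=[[[0, 0, 0, 3], [0, 0, 0, 6], [0, 0, 0, 9], [0, 0, 0, 12], [0, 0, 0, 15], [0, 0, 0, 15]]])

```text
time: 14.05
tool_pos: [0.5569, -0.0883, 0.1698]
tool_rot: [-1.574, -0.001, -1.654]
contact_force: [0.7, -0.4, 0.9]
opening: 0.0323
```

```bash
python3 -c "
from h import *
F(4)
plan(.557,-.0882,.17,-38)"
```

```text
meanF [ 0.546 -0.614  1.442 -0.113 -0.226  0.007]
t 14.25 pos [ 0.5569 -0.0883  0.1698] yaw -94.69 rot [-1.574e+00 -1.000e-03] q6 -0.21
F [ 0.48 -0.71  1.48] T [-0.1   -0.22  -0.041] open 0.0323
row [-0.0001, -0.0002, 0.0001, -56.69] dist 0.0
```

send_rows(motion=[[[0, 0, 0, 3], [0, 0, 0, 6], [0, 0, 0, 9], [0, 0, 0, 12], [0, 0, 0, 15], [0, 0, 0, 18], [0, 0, 0, 18]]])

```text
time: 14.95
tool_pos: [0.5568, -0.0884, 0.1698]
tool_rot: [-1.574, -0.002, -1.967]
contact_force: [0.2, -1.4, 1.4]
opening: 0.0326
```

```bash
python3 -c "
from h import *
F(4)
plan(.557,-.0882,.17,-38)"
```

```text
meanF [ 0.414 -0.911  1.354 -0.179 -0.146  0.021]
t 15.15 pos [ 0.5568 -0.0883  0.1697] yaw -112.62 rot [-1.574 -0.002] q6 0.1
F [-0.33 -1.27  1.19] T [-0.197 -0.191  0.047] open 0.0321
row [-0.0002, -0.0003, 0.0001, -74.62] dist 0.0
```

send_rows(motion=[[[0, 0, 0, 3], [0, 0, 0, 6], [0, 0, 0, 9], [0, 0, 0, 12], [0, 0, 0, 15], [0, 0, 0, 18], [0, 0, 0, 18]]])

```text
time: 15.85
tool_pos: [0.5565, -0.0881, 0.1694]
tool_rot: [-1.574, -0.003, -2.279]
contact_force: [0.2, 1.4, 0.2]
opening: 0.0319
```

```bash
python3 -c "
from h import *
F(4)
plan(.557,-.0882,.17,-38)"
```

```text
meanF [ 0.233  0.109 -0.627 -0.007 -0.056  0.013]
t 16.05 pos [ 0.5566 -0.0882  0.1695] yaw -130.54 rot [-1.574 -0.003] q6 0.42
F [-0.32  0.81 -0.02] T [-0.019 -0.046  0.054] open 0.0321
row [-0.0003, -0.0005, 0.0003, -92.54] dist 0.001
```

send_rows(motion=[[[0, 0.001, 0, 0], [0, 0.002, 0, 0], [0, 0.003, 0, 0], [0, 0.003, 0, 0]]])

```text
time: 16.45
tool_pos: [0.5565, -0.0882, 0.1663]
tool_rot: [-1.574, -0.003, -2.278]
contact_force: [0.4, 0.4, -0.3]
opening: 0.0322
```

```bash
python3 -c "
from h import *
F(5)
plan(.557,-.0882,.16,-38)"
```

```text
meanF [ 0.09   0.104 -0.212 -0.009 -0.044 -0.015]
t 16.7 pos [ 0.5566 -0.0882  0.1666] yaw -130.54 rot [-1.574 -0.003] q6 0.42
F [ 0.52 -0.72 -1.06] T [-0.01  -0.065 -0.019] open 0.0321
row [-0.0003, 0.0066, 0.0003, -92.54] dist 0.007
```

Free. Continue down through the head.

send_rows(motion=[[[0, 0.0015, 0, 0], [0, 0.003, 0, 0], [0, 0.0045, 0, 0], [0, 0.006, 0, 0], [0, 0.0075, 0, 0], [0, 0.009, 0, 0], [0, 0.01, 0, 0], [0, 0.01, 0, 0]]])

```text
time: 17.5
tool_pos: [0.5565, -0.0882, 0.1564]
tool_rot: [-1.574, -0.003, -2.278]
contact_force: [-0.2, 1.0, -0.3]
opening: 0.0321
```

```bash
python3 -c "
from h import *
F(5)
plan(.557,-.0882,.13,-38)"
```

```text
meanF [ 0.105 -0.167 -0.164 -0.005 -0.035  0.012]
t 17.75 pos [ 0.5566 -0.0882  0.1566] yaw -130.54 rot [-1.574 -0.003] q6 0.42
F [-0.42 -0.01 -0.31] T [-0.029  0.007  0.018] open 0.0325
row [-0.0003, 0.0266, 0.0003, -92.54] dist 0.027
```

send_rows(motion=[[[0, 0.003, 0, 1], [0, 0.008, 0, 3], [0, 0.014, 0, 5], [0, 0.02, 0, 7], [0, 0.026, 0, 9], [0, 0.032, 0, 10], [0, 0.036, 0, 10], [0, 0.036, 0, 10]]])

```text
time: 18.55
tool_pos: [0.5564, -0.0882, 0.1201]
tool_rot: [-1.574, -0.004, -2.453]
contact_force: [0.7, -0.6, -1.0]
opening: 0.0321
```

```bash
python3 -c "
from h import *
F(5)
plan(.557,-.0882,.116,-38)
s=avg('scene',6,'s6.pkl');crop2(s,255,205,325,275,8,'pics/s6.png')"
```

```text
meanF [ 0.09   0.266 -0.548 -0.007 -0.086 -0.001]
t 18.8 pos [ 0.5565 -0.0883  0.1209] yaw -140.53 rot [-1.573 -0.004] q6 0.59
F [-0.14  1.4  -0.18] T [-0.012 -0.108  0.032] open 0.0324
row [-0.0004, 0.0049, 0.0003, -102.53] dist 0.005
```

View pics/s6.png

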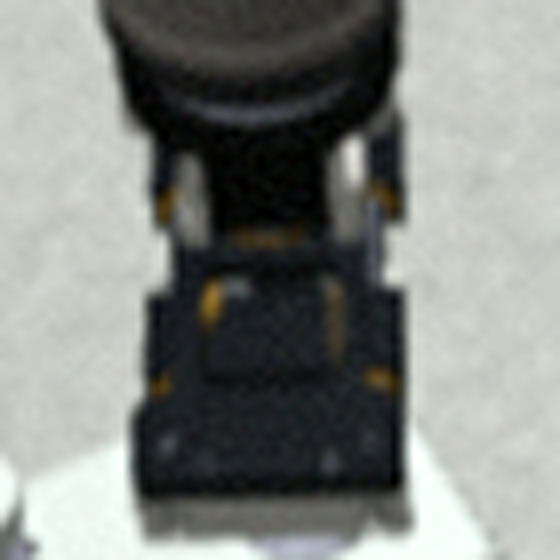

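send_rows(motion=[[[0, 0.0015, 0, 0], [0, 0.003, 0, 0], [0, 0.0045, 0, 0], [0, 0.006, 0, 0], [0, 0.0065, 0, 0], [0, 0.0065, 0, 0]]])

```text
time: 19.7
tool_pos: [0.5565, -0.0883, 0.1143]
tool_rot: [-1.573, -0.004, -2.453]
contact_force: [0.1, 0.4, 0.3]
opening: 0.0317
```

```bash
python3 -c "
from h import *
F(5)
plan(.557,-.0882,.1145,-38)"
```

```text
meanF [ 0.581 -0.056  0.803  0.011 -0.081 -0.01 ]
t 19.95 pos [ 0.5565 -0.0883  0.1143] yaw -140.54 rot [-1.573 -0.004] q6 0.59
F [ 0.74 -0.01  0.02] T [ 0.005 -0.032 -0.033] open 0.0319
row [-0.0004, -0.0002, 0.0002, -102.54] dist 0.001
```

Light contact (~1.2 N) on the boss. Turn clockwise with a touch more pressure.

send_rows(motion=[[[0, 0.001, 0, 2], [0, 0.001, 0, 4], [0, 0.001, 0, 6], [0, 0.001, 0, 8], [0, 0.001, 0, 10], [0, 0.001, 0, 10]]])

```text
time: 20.55
tool_pos: [0.5566, -0.0885, 0.1135]
tool_rot: [-1.572, -0.004, -2.628]
contact_force: [0.4, -0.0, 1.3]
opening: 0.0324
```

```bash
python3 -c "
from h import *
F(5)
plan(.557,-.0882,.1145,-38)"
```

```text
meanF [ 0.388 -1.139  1.516 -0.205 -0.021  0.005]
t 20.8 pos [ 0.5566 -0.0884  0.1134] yaw -150.51 rot [-1.572 -0.004] q6 0.76
F [ 1.07 -0.84  1.63] T [-0.133 -0.002  0.035] open 0.0319
row [-0.0005, -0.0011, 0.0001, -112.51] dist 0.001
```

send_rows(motion=[[[0, 0, 0, 2], [0, 0, 0, 4], [0, 0, 0, 6], [0, 0, 0, 8], [0, 0, 0, 10], [0, 0, 0, 10]]])

```text
time: 21.4
tool_pos: [0.5565, -0.0881, 0.1132]
tool_rot: [-1.572, -0.004, -2.801]
contact_force: [0.5, -0.1, -0.2]
opening: 0.0321
```

```bash
python3 -c "
from h import *
F(5)
plan(.557,-.0882,.1145,-38)"
```

```text
meanF [ 1.12   0.708 -0.922  0.1   -0.164  0.034]
t 21.65 pos [ 0.5565 -0.0883  0.1133] yaw -160.47 rot [-1.571 -0.004] q6 0.94
F [ 0.66 -0.02 -1.27] T [ 0.128 -0.185  0.079] open 0.032
row [-0.0005, -0.0012, 0.0001, -122.47] dist 0.001
```

send_rows(motion=[[[0, 0.001, 0, 0], [0, 0.002, 0, 0], [0, 0.003, 0, 0], [0, 0.0035, 0, 0], [0, 0.0035, 0, 0]]])

```text
time: 22.15
tool_pos: [0.5565, -0.0883, 0.1097]
tool_rot: [-1.572, -0.004, -2.801]
contact_force: [1.2, -0.3, -0.2]
opening: 0.032
```

```bash
python3 -c "
from h import *
F(5)
plan(.557,-.0882,.1085,-38)"
```

```text
meanF [ 1.042  0.055 -0.881  0.026 -0.17  -0.027]
t 22.4 pos [ 0.5565 -0.0882  0.1098] yaw -160.47 rot [-1.571 -0.004] q6 0.94
F [ 0.92  0.63 -0.91] T [ 0.026 -0.237 -0.037] open 0.0318
row [-0.0005, 0.0013, 0.0001, -122.47] dist 0.001
```

send_rows(motion=[[[0, 0.001, 0, 0], [0, 0.002, 0, 0], [0, 0.0025, 0, 0], [0, 0.0025, 0, 0]]])

```text
time: 22.8
tool_pos: [0.5565, -0.0883, 0.1073]
tool_rot: [-1.571, -0.004, -2.801]
contact_force: [-0.3, 0.3, 0.9]
opening: 0.0322
```

```bash
python3 -c "
from h import *
F(6)
plan(.557,-.0882,.1085,-38)"
```

```text
meanF [ 0.25  -0.054  1.647  0.024 -0.026  0.002]
t 23.1 pos [ 0.5565 -0.0883  0.1073] yaw -160.47 rot [-1.571 -0.004] q6 0.94
F [-0.65 -0.63  1.86] T [ 0.028 -0.016 -0.023] open 0.0322
row [-0.0005, -0.0012, 0.0001, -122.47] dist 0.001
```

send_rows(motion=[[[0, -0.001, 0, 0], [0, -0.001, 0, 0], [0, -0.001, 0, 0], [0, -0.001, 0, 0], [0, -0.001, 0, 0]]], gripper=0.6)

```text
time: 23.6
tool_pos: [0.5564, -0.0882, 0.1082]
tool_rot: [-1.572, -0.004, -2.801]
contact_force: [-0.4, 0.1, 0.1]
opening: 0.0548
```

```bash
python3 -c "
from h import *
plan(.557,-.0882,.23,-38)"
```

```text
t 23.6 pos [ 0.5564 -0.0882  0.1082] yaw -160.47 rot [-1.572 -0.004] q6 0.94
F [-0.43  0.14  0.09] T [ 0.005  0.011 -0.008] open 0.0548
row [-0.0005, -0.1218, 0.0001, -122.47] dist 0.122
```

send_rows(motion=[[[0, -0.006, 0, 0], [0, -0.025, 0, 0], [0, -0.05, 0, 0], [0, -0.08, 0, 0], [0, -0.11, 0, 0], [0, -0.14, 0, 0], [0, -0.14, 0, 0]]])

```text
time: 24.3
tool_pos: [0.5589, -0.0887, 0.2533]
tool_rot: [-1.566, 0.003, -2.801]
contact_force: [1.6, 0.6, 0.8]
opening: 0.055
```

send_rows(motion=[[[0.02, 0, 0.04, 0], [0.05, 0, 0.08, 0], [0.08, 0, 0.12, 0], [0.1, 0, 0.16, 0], [0.1, 0, 0.2, 0], [0.1, 0, 0.23, 0], [0.1, 0, 0.23, 0]]])

```text
time: 25.0
tool_pos: [0.5413, -0.3423, 0.2524]
tool_rot: [-1.566, 0.002, -2.804]
contact_force: [0.7, 0.1, -0.6]
opening: 0.0553
```

```bash
python3 - <<'E'
from h import *
plan(.557,-.0882,.23,-38)
t=avg('top',15,'t7.pkl');s=avg('scene',15,'s7.pkl')
crop2(t,320,225,440,315,6,'pics/t7.png');crop2(s,210,215,330,325,6,'pics/s7.png')
E
```

```text
t 25.0 pos [ 0.5413 -0.3423  0.2524] yaw -160.67 rot [-1.566  0.002] q6 0.55
F [ 0.66  0.12 -0.59] T [-0.002 -0.     0.029] open 0.0553
row [-0.0990, 0.0224, -0.2346, -122.67] dist 0.256
```

View pics/t7.png

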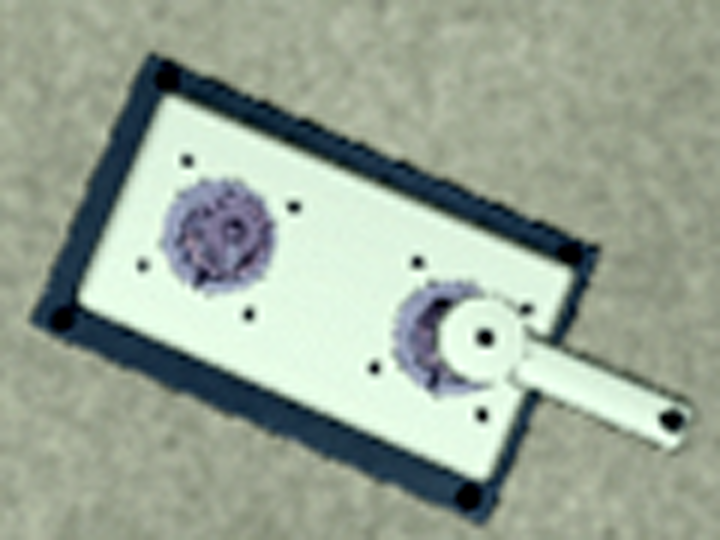

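View pics/s7.png

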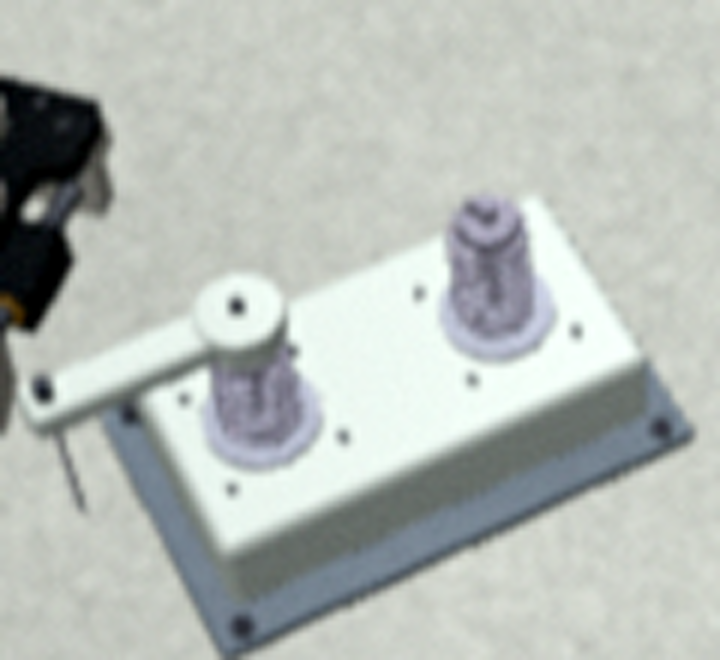

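```bash
python3 -c "
from cell import hand_in,sensors
o=sensors.observe();print(o['time'],abs(o['qvel']).max());print(hand_in())"
```

```text
26.5 0.0012249360674590204
the job is handed in; nothing more can be done
None
```

I threaded the spring over the bare rod, let its tang through the slot and then into the seat notch, released it and handed in at 26.5 s. No verdict came back.

**Slot:** I pressed at about 2 N and turned the spring clockwise. The contact force vanished between 75° and 92° into that search, and the spring slid freely through the head.

**Notch:** On the boss it dropped again after another 20–30° of clockwise turn. It then moved down about 4 mm with no resistance. It met the flange within about a millimetre of the expected height (home is TCP 0.109 m; my next reading, at 0.1073 m, already showed about 2 N).

**Last checks:**
- **Seating:** Both cameras show the spring upright round the bare rod, with the head showing above it, like the finished rod beside it. The gripper is clear and the arm was at rest.
- **Tang:** I could not see it in the notch because it is hidden inside the turns. Its place is inferred from the drop and from the spring passing 6 mm below the top of the boss.
- **Spring force:** The measured wrist force stayed below 3 N at every reading.
- **Driver, tube rack and loose arm:** I kept clear of all three, but did not measure their positions again at the end.

**Disagreements:** The scene camera put points 2–4 mm off from the arm and the top camera, so I used the top camera for the rod. My image estimate of the tang's direction (about 315°) was some 15–25° off from what the slot search showed.

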